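# Lever open the heavy flap of a shielded sample well

### The job

The heavy flap of the shielded sample well is to be held open for a colleague. With the fingertips push the safety slide by its upright tab fully out from under the lever, then press the lever's rubber pad all the way down to its stop so that the short end raises the flap, and finish while still pressing it there, the flap standing open. Do not touch the flap itself, do not lift or carry anything, and leave the bottles, dish, tape and carton where they are.

Things in the scene. Friction and masses are not known exactly. Their poses are not given: they have to be found in the camera images.
- stand: Fixed stand: grey base plate 140 x 360 x 8 mm, a white well (130 x 112 mm, 73 high) at its +y end, two cradle posts (107 high) amid it, a rubber-topped stop (40 high) 120 mm from the pivot toward -y. Origin on the bench below the lever's pivot; y runs along the lever from pad (-y) to well (+y), x is the way the safety slide is pushed out, z up.
- flap: Heavy steel flap (4 to 6 kg) on the well, 130 x 113 x 25 mm, with a lip 64 mm wide over the lever's short end. Origin on its hinge line, 203 mm from the pivot along the stand's +y, 73 mm up; axes as the stand's when shut. Tilts about the stand's x: 0 shut, about 0.25 rad with the lever on its stop; falls shut when the lever is let go.
- lever: Loose steel lever, bar 24 x 16 mm, pivot pin in open-topped cradle slots. Origin at the pivot, 85 mm up. At rest its axes are the stand's and the bar slopes up 18 deg to the pad; the short end (65 mm, +y) lies under the flap's lip. Pressed (about 3 to 9 N at the pad) it turns 34 deg about the stand's x until the bar meets the stop, sloping 16 deg down to the pad.
- lever_pad (a point): Centre of the top of the rubber pad on the lever's long end, where to press; pad 40 mm across the lever, 46 mm along it. At rest 181 mm from the pivot along the stand's -y, about 157 mm above the bench; it moves on a circle about the pivot to 192 mm and about 45 mm above the bench with the lever on its stop.
- lock_tab (a point): On the face toward the lever of the safety slide's upright black tab: push here along the stand's +x. Tab 30 mm wide, 10 thick, top 137 mm above the bench. The point is 115 mm up, 60 mm from the pivot toward the pad, 78 mm from the lever's centre line with the slide in; 66 mm free between bar and tab, above the slide's 16 mm wide tongue (top 90 mm up).
- lock (a joint): Travel of the safety slide in m: 0 fully in (its tongue lies under the lever and blocks it), 0.045 fully out at its end stop, clear of the lever. It may start up to 10 mm out, which still blocks. It stays where it is left; pushing takes about 2 N.
- reagent_d: Bystander: bottle with red screw cap, 44 mm across, 85 mm high, near the well on the robot's side; origin at the centre of its underside.
- petri_dish_0: Bystander: petri dish 62 mm across, 14 mm high, on the robot's side of the stand; origin at the centre of its underside.
- dropper_bottle: Bystander: small brown bottle, 34 mm across, 70 mm high, beyond the stand between slide and well; origin at the centre of its underside.
- tape_roll: Bystander: roll of tape lying flat, 96 mm across, 25 mm high, to the robot's right of the lever; origin at the centre of its underside.
- slip_carton: Bystander: low grey-white carton 88 x 126 x 38 mm on the bench to the right; origin at the centre of its underside.

How it is judged:
On the way, in this order (a step that is already met when the one before it is completed fails the run):
1. the safety slide is pushed out, clear of the lever, the flap still shut (value of joint lock above 0.036 m and angle between flap's own z axis and vertical below 0.06 rad), for 0.1 s.
2. the fingers press the lever down and it raises the flap (angle between flap's own z axis and vertical above 0.21 rad and contact force between the fingers and lever above 1 N), for 0.2 s.
At the end, for the whole second after the job is handed in: The fingers press on the lever (more than 1 N) with its pin still in the cradle, the flap stands open by more than 0.21 rad (about 0.25 is fully open), and the safety slide is out by more than 32 mm of 45 (all of step 2 and value of joint lock above 0.032 m and z of lever in the frame of stand below 0.097 m); the arm keeps its last pose, push and grip.
It fails at once if the flap is touched by the robot (contact force between any of the fingers, the arm and flap above 0.5 N).
It fails at once if the lever is lifted out of its cradle or its pad is raised (z of lever in the frame of stand above 0.1 m or z of lever_pad in the frame of stand above 0.185 m or horizontal distance between lever and stand above 0.015 m).
It fails at once if a bystander is moved more than 25 mm or knocked over (distance of any of reagent_d, petri_dish_0, dropper_bottle, tape_roll, slip_carton from where it was at the start of the episode above 0.025 m or angle between any of reagent_d, petri_dish_0, dropper_bottle, tape_roll, slip_carton's own z axis and vertical above 0.4 rad).
It also fails if it takes over 42 s, if anything falls off the work surface, if the arm or the gripper's body presses on something with over 40 N, if the wrist force passes 120 N, or if a joint passes its speed limit or range.

### The arm

A 7-joint arm with a two-finger parallel gripper is mounted at the origin on a cart in front of the work surface, level with it; the furniture and walls round the work are solid. World frame = base frame: x ahead of the robot, y to its left, z up, the work surface at z = 0. Lengths are in m, angles in rad, forces in N, time in s.
With the tool pointing down it reaches from about 0.4 to 0.925 m from the base axis. Payload 4.1 kg.
Tool frame: the origin (TCP) lies midway between the tips of the shut fingers; the grasp point (between the pads) lies 19 mm behind it; z points along the fingers, x is the direction in which the jaws open and shut, and the axes are right-handed (so a half turn about z gives the same grasp; the last joint's range is limited). The gripper opens to 85 mm and grips with 20 to 120 N. Pads are 22 mm wide; open, the fingers measure 114 mm over their backs; the gripper's body (76 mm by 85 mm) begins 54 mm behind the grasp point. The pads swing forward as they close: fully open they stand 13 mm farther back than shut.
Start: joints at [-1.403, 0.398, 0.045, 1.537, -0.019, 1.207, -0.051], TCP at [0.171, 0.627, 0.231] pointing down, gripper open.
Joint ranges: [-2.82, 2.82], [-0.49, 2.23], [-1.37, 1.46], [0, 2.46], [-1.36, 4.5], [0.23, 2], [-2.94, 2.94]. Speed limits (rad/s): [2.57, 2.57, 3.14, 3.14, 3.14, 3.14, 3.14].

### API

Orientations are given as a unit quaternion [x, y, z, w].
In Python, from station import read_state, vision, ticket, nets gives the robot as it stands.
- The arm moves only by the tool move_arm, never from a script. Its argument "commands" is a list that holds one entry, the list of rows, each a list of 5 numbers: the shift along the world's x, y, z in mm, then the turn about the world's z in degrees, then the closure, from 0 (fully open) to 1 (shut). In form: [[[tx, ty, tz, spin, jaw], ...]]. A call has 1 to 12 rows; each row shifts and turns the pose as measured when the row begins; what a row does not reach is not made up. A row lasts 1/8 s, in which the tool goes at most 62.5 mm and 10.7 degrees, less where a joint would pass 70% of its speed; a pose out of reach is approached as far as the arm can. A call is refused whole if a number of a shift passes 62.5 or a number of a turn 10.7, either way. A call with a gripper value outside its range is refused whole. The fingers move at their own pace and stop on an object; "force" is the grip in N (left out, the last holds). Time passes only in rows, so rows that do not move let the fingers close. It gives the time, the measured TCP pose, the force and the opening at its end, in the units of the state.
- read_state(): the state, without advancing time (a new reading comes with each control period).
- vision.grab_frame(name): name is "scene" or "top"; returns (picture, depth): 420x560x3 uint8, red, green, blue; 420x560 float32, m along the optical axis (not along the pixel's ray), 0 where there is no reading.
- vision.calibration(name): a dict with "mtx" (3x3 intrinsics, pixels), "eye" and "rotation" of the camera in the world. Camera axes: x right, y down, z forward; pixel columns grow to the right and rows downward; lengths in m; the calibration is good to about 2 mm. A picture is of the moment at which its call begins. calibration takes no time and is no camera call.
- ticket.close_job(): hands the job in, once; it reports no verdict.
Trained networks look in the newest picture that a camera, given by its name, has taken for a name from the list of things; names that differ only in an ending like _2 or _b are one class to them, and where a whole thing is asked for, a point or a joint stands for the part that bears it (a point fixed in the world has none). Each returns a list of dicts, best first, with "conf" (0 to 1); they miss things now and then, are a little off and sometimes report something else, mostly with a low value. They report only what shows in the picture. A call takes as long as a camera call.
- nets.outline_of(camera, thing): "region" (420x560 bool, what is visible of it).
- nets.mark_of(camera, thing): "location" ([x, y, z] in m, in world coordinates, good to about 4 mm: a listed point, or the origin of a listed thing).
The state is a dict: "time_s": time; "q": joint angles; "qd": joint speeds; "joint_torque": joint torques, N m; "position": TCP position; "tcp_rot": TCP orientation; "force": force on the tool from outside, world axes, zero at the start; "ft_torque": the same for the moment, N m; "width": opening from 0.0 (shut) to 1.0 (fully open).
Only numpy, scipy, OpenCV 4.12 (cv2) and the standard library are available. Lean on these libraries where they do the work, as an engineer would, in place of code of your own. Each camera call takes 0.05 s, during which the arm holds its last target. There are 200 camera calls.

## Working session

There is one attempt and no reset: what is moved stays moved. The work goes in short steps, Python scripts to look and compute and a tool call to move; the robot and the scene stay as the last step left them, time stands still between calls to the robot, and variables do not carry over. Pictures are saved under pics/ and viewed, about 8 in all and at most 12, crops included, and the job is handed in when it is done.

Besides the shell and the picture viewer there is one more tool, called after "Request:" by a JSON object that holds its "api" and its "payload", one argument or row to a line. move_arm: Moves the arm, as the interface text tells. Its arguments: {"type":"object","properties":{"commands":{"type":"array"},"force":{"type":"number"}},"required":["commands"]}

```bash
mkdir -p pics
python3 - <<'E'
from station import read_state, vision, ticket, nets
import cv2, numpy as np
for c in ("scene","top"):
    p,d=vision.grab_frame(c); cv2.imwrite(f"pics/{c}0.png",p[:,:,::-1])
    k=vision.calibration(c); print(c,np.round(k["eye"],3))
    for t in ("stand","flap","lever","lever_pad","lock_tab","reagent_d","petri_dish_0","dropper_bottle","tape_roll","slip_carton"):
        print(t,[(round(r["conf"],2),np.round(r["location"],3).tolist()) for r in nets.mark_of(c,t)[:2]])
s=read_state(); print({k:np.round(v,3).tolist() for k,v in s.items()})
E
```

```text
scene [-0.267 -0.595  1.14 ]
stand [(0.83, [0.487, 0.058, -0.0]), (0.63, [0.461, -0.346, -0.002])]
flap [(0.67, [0.487, 0.264, 0.07])]
lever [(0.64, [0.486, 0.06, 0.086])]
lever_pad [(0.75, [0.483, -0.123, 0.158])]
lock_tab [(0.64, [0.564, -0.003, 0.122])]
reagent_d [(0.75, [0.383, 0.205, -0.002])]
petri_dish_0 [(0.85, [0.361, 0.096, 0.003]), (0.54, [0.486, 0.057, -0.001])]
dropper_bottle [(0.57, [0.604, 0.124, 0.001])]
tape_roll [(0.61, [0.46, -0.346, 0.003])]
slip_carton [(0.98, [0.596, -0.401, -0.005])]
top [ 0.276 -0.024  1.223]
stand [(0.85, [0.486, 0.06, 0.002]), (0.45, [0.59, -0.403, -0.002])]
flap [(0.6, [0.491, 0.261, 0.077])]
lever [(0.85, [0.486, 0.059, 0.084])]
lever_pad [(0.71, [0.481, -0.125, 0.158])]
lock_tab []
reagent_d [(0.66, [0.379, 0.204, -0.004])]
petri_dish_0 [(0.88, [0.363, 0.093, -0.002])]
dropper_bottle []
tape_roll [(0.65, [0.46, -0.35, -0.001])]
slip_carton [(0.8, [0.59, -0.401, 0.001])]
{'time_s': 1.1, 'q': [-1.403, 0.398, 0.045, 1.537, -0.019, 1.207, -0.051], 'qd': [0.001, 0.001, -0.0, -0.001, 0.0, 0.0, -0.001], 'joint_torque': [0.0, -47.502, 1.363, -25.452, 0.012, 0.001, -0.0], 'position': [0.171, 0.627, 0.231], 'tcp_rot': [0.795, 0.607, 0.0, -0.0], 'force': [0.831, -0.937, -0.268], 'ft_torque': [0.007, -0.003, -0.003], 'width': 1.004}
```

View pictures.

View pics/scene0.png

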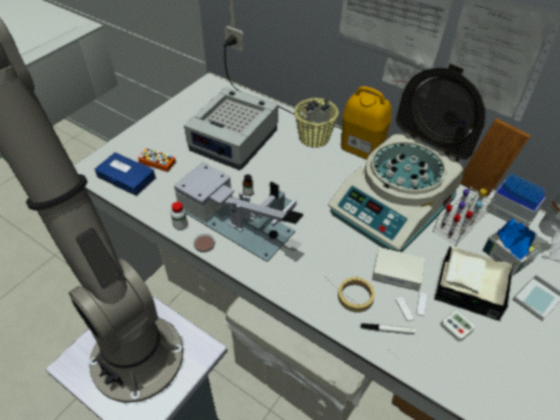

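View pics/top0.png

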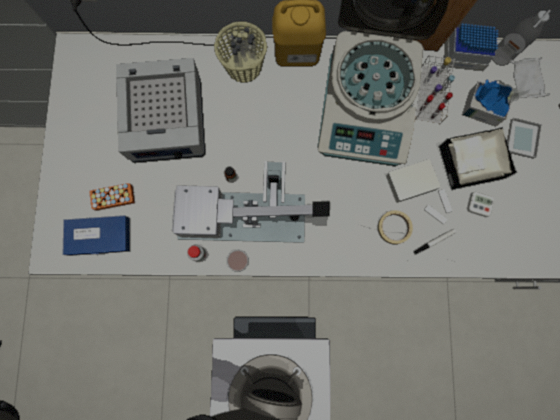

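The scene picture shows the stand at about (240,210), with the black tab at (274,188) and the pad at (295,213). The red bottle is at (178,212) and the tape at (356,292). The top view agrees: pad (321,209), flap (197,210). The networks' positions fit both pictures. The stand yaw is about -1° and the tab is about fully in, at x≈0.564, y≈-0.002. I'll shut the jaws and travel high.

Request:
{"api": "move_arm", "payload": {
  "commands": [
    [[30,-45,10,7,1],[30,-50,0,7,1],[30,-50,0,0,1],[30,-50,0,0,1],[30,-50,0,0,1],[30,-50,0,0,1],[30,-50,0,0,1],[30,-50,0,0,1],[30,-50,0,0,1],[30,-50,0,0,1],[30,-50,0,0,1],[0,0,0,0,1]]
  ],
  "force": 60
}}

```text
time_s: 2.6
position: [0.508, 0.0637, 0.2445]
tcp_rot: [0.711, 0.703, 0.005, 0.0]
force: [0.2, 0.5, -0.1]
width: -0.002
```

Request:
{"api": "move_arm", "payload": {
  "commands": [
    [[12,-35,0,0,1],[11,-31,0,0,1],[0,0,-30,0,1],[0,0,0,0,1]]
  ]
}}

```text
time_s: 3.1
position: [0.5315, -0.0008, 0.2146]
tcp_rot: [0.71, 0.704, 0.007, -0.0]
force: [0.5, 0.7, 0.1]
width: -0.005
```

Run:
```python
from station import read_state, vision, nets
import cv2, numpy as np
print(np.round(read_state()["position"],4))
for c in ("scene","top"):
    p,d=vision.grab_frame(c)
    for t in ("lever","lock_tab","lever_pad"):
        print(c,t,[(round(r["conf"],2),np.round(r["location"],3).tolist()) for r in nets.mark_of(c,t)[:2]])
    if c=="scene": cv2.imwrite("pics/scene1.png",cv2.resize(p[130:290,180:360,::-1],None,fx=4,fy=3.7,interpolation=cv2.INTER_CUBIC)[:600])
```

```text
[ 0.5315 -0.0008  0.2146]
scene lever [(0.57, [0.482, 0.059, 0.085]), (0.19, [0.483, 0.058, -0.003])]
scene lock_tab [(0.81, [0.561, -0.004, 0.119])]
scene lever_pad [(0.6, [0.487, -0.121, 0.16])]
top lever []
top lock_tab []
top lever_pad [(0.58, [0.484, -0.122, 0.158])]
```

View pics/scene1.png

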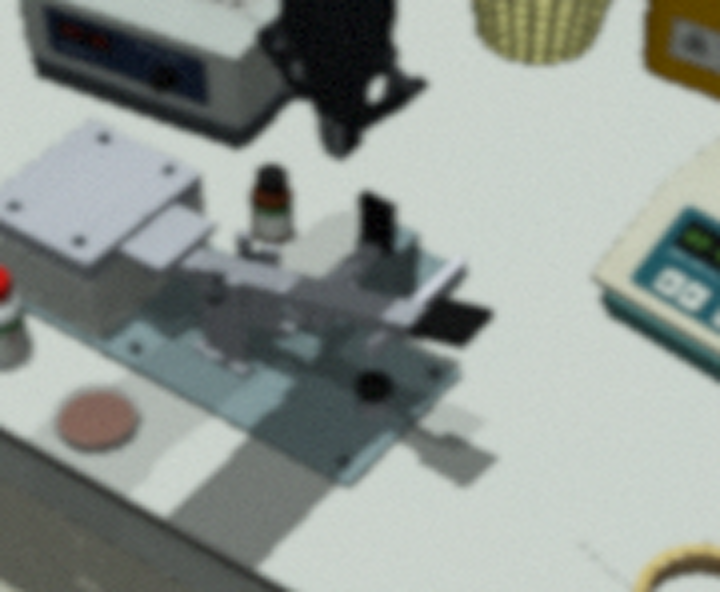

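The crop shows the tab at (377,222), the bar at (300,285) and the shut fingertips hanging at (340,150), over the gap. The tab measures x≈0.562 and the bar's edge x≈0.497, so the fingers at 0.531 fit between. I'll go down and check.

Request:
{"api": "move_arm", "payload": {
  "commands": [
    [[0,-2,-50,0,1],[0,0,-40,0,1],[0,0,-12,0,1],[0,0,0,0,1]]
  ]
}}

```text
time_s: 4.0
position: [0.5363, -0.0022, 0.1158]
tcp_rot: [0.71, 0.705, 0.012, 0.004]
force: [-0.6, -0.5, -0.4]
width: 0.0
```

Request:
{"api": "move_arm", "payload": {
  "commands": [
    [[10,0,-4,0,1],[10,0,0,0,1],[10,0,0,0,1],[10,0,0,0,1],[10,0,0,0,1],[0,0,0,0,1]]
  ]
}}

```text
time_s: 4.75
position: [0.5913, -0.0023, 0.1145]
tcp_rot: [0.709, 0.705, 0.013, 0.004]
force: [0.8, 0.7, -0.1]
width: 0.002
```

Request:
{"api": "move_arm", "payload": {
  "commands": [
    [[5,0,0,0,1],[5,0,0,0,1],[0,0,0,0,1]]
  ]
}}

```text
time_s: 5.12
position: [0.5981, -0.0023, 0.1145]
tcp_rot: [0.709, 0.705, 0.01, 0.001]
force: [0.4, -0.1, 0.0]
width: 0.001
```

Run:
```python
from station import read_state, vision, nets
import cv2, numpy as np
p,d=vision.grab_frame("scene")
for t in ("lever","lock_tab","lever_pad"):
    print(t,[(round(r["conf"],2),np.round(r["location"],3).tolist()) for r in nets.mark_of("scene",t)[:2]])
cv2.imwrite("pics/scene2.png",cv2.resize(p[130:290,180:360,::-1],None,fx=4,fy=3.7,interpolation=cv2.INTER_CUBIC)[:600])
```

```text
lever [(0.75, [0.484, 0.056, 0.088])]
lock_tab [(0.7, [0.609, -0.003, 0.118])]
lever_pad [(0.91, [0.483, -0.122, 0.159]), (0.35, [0.459, -0.348, 0.001])]
```

View pics/scene2.png

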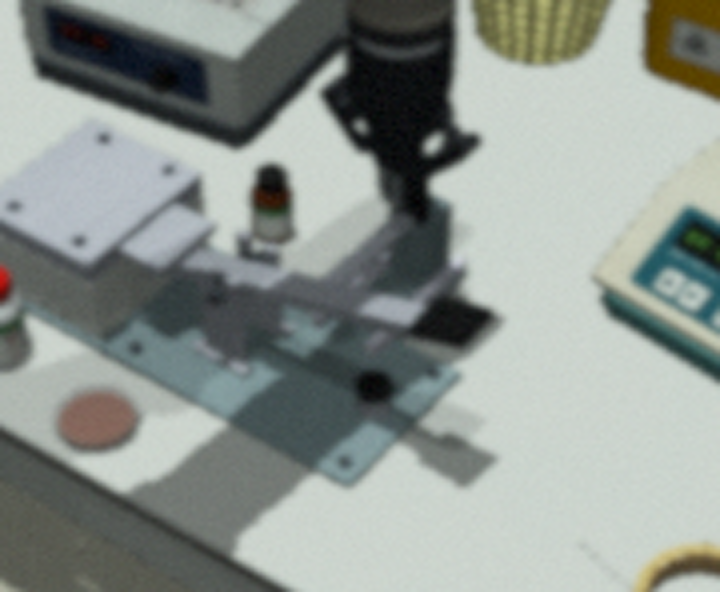

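The picture shows the fingers at (410,200) pressed against the tab, which has moved out. The network puts it at x=0.609, about 46 mm of travel. I'll push a little more to feel the end stop.

Request:
{"api": "move_arm", "payload": {
  "commands": [
    [[6,0,0,0,1],[6,0,0,0,1]]
  ]
}}

```text
time_s: 5.58
position: [0.5981, -0.0024, 0.1143]
tcp_rot: [0.71, 0.704, 0.001, -0.01]
force: [-18.5, -0.6, 16.1]
width: -0.003
```

The force of -18 N with no further motion means the slide is at its end stop. I'll back off, rise and go over to the pad.

Request:
{"api": "move_arm", "payload": {
  "commands": [
    [[-14,0,0,0,1],[-8,0,10,0,1],[0,0,50,0,1],[0,0,50,0,1],[-30,-40,0,0,1],[-30,-40,0,0,1],[-25,-40,0,0,1],[0,0,0,0,1]]
  ]
}}

```text
time_s: 6.58
position: [0.4992, -0.1253, 0.2365]
tcp_rot: [0.709, 0.705, 0.012, 0.001]
force: [0.6, -0.1, -0.5]
width: 0.001
```

Run:
```python
from station import read_state, vision, nets
import numpy as np
print(np.round(read_state()["position"],4))
for c in ("scene","top"):
  p,d=vision.grab_frame(c)
  for t in ("lever","lock_tab","lever_pad","flap"):
    print(c,t,[(round(r["conf"],2),np.round(r["location"],3).tolist()) for r in nets.mark_of(c,t)[:2]])
```

```text
[ 0.4992 -0.1253  0.2365]
scene lever [(0.73, [0.484, 0.056, 0.086])]
scene lock_tab [(0.8, [0.606, -0.002, 0.116])]
scene lever_pad [(0.7, [0.484, -0.124, 0.158])]
scene flap []
top lever [(0.62, [0.484, 0.057, 0.085])]
top lock_tab [(0.21, [0.378, 0.207, 0.0])]
top lever_pad []
top flap [(0.77, [0.492, 0.259, 0.075])]
```

The tab has stayed out (x≈0.607). Now I'll centre over the pad and go down to just above it.

Request:
{"api": "move_arm", "payload": {
  "commands": [
    [[-16,-2,-40,0,1],[0,0,-15,0,1],[0,0,0,0,1]]
  ]
}}

```text
time_s: 7.45
position: [0.4862, -0.1218, 0.1792]
tcp_rot: [0.705, 0.709, 0.012, 0.001]
force: [-0.1, 0.4, 0.5]
width: 0.002
```

Request:
{"api": "move_arm", "payload": {
  "commands": [
    [[-2,-4,-15,0,1],[0,-2,-12,0,1],[0,-2,-12,0,1],[0,-2,-12,0,1],[0,0,0,0,1]]
  ]
}}

```text
time_s: 8.07
position: [0.4883, -0.1367, 0.1313]
tcp_rot: [0.706, 0.708, 0.013, 0.005]
force: [-3.0, 2.2, 6.7]
width: -0.001
```

Request:
{"api": "move_arm", "payload": {
  "commands": [
    [[-3,0,-14,0,1],[-1,0,-14,0,1],[0,0,-14,0,1],[0,0,-14,0,1],[0,0,-10,0,1],[0,0,0,0,1]]
  ]
}}

```text
time_s: 8.82
position: [0.4919, -0.1415, 0.0706]
tcp_rot: [0.707, 0.707, 0.018, 0.01]
force: [-2.0, 1.6, 3.9]
width: -0.001
```

Request:
{"api": "move_arm", "payload": {
  "commands": [
    [[-4,3,-8,0,1],[-4,3,-8,0,1],[-3,1,-8,0,1],[0,0,0,0,1]]
  ]
}}

```text
time_s: 9.32
position: [0.4896, -0.1395, 0.0513]
tcp_rot: [0.708, 0.706, 0.022, 0.018]
force: [-3.0, 0.9, 3.3]
width: -0.001
```

Run:
```python
from station import read_state, vision, nets
import cv2, numpy as np
s=read_state();print(np.round(s["position"],4),np.round(s["force"],1))
p,d=vision.grab_frame("scene")
for t in ("lever","lock_tab","lever_pad","flap"):
    print(t,[(round(r["conf"],2),np.round(r["location"],3).tolist()) for r in nets.mark_of("scene",t)[:2]])
cv2.imwrite("pics/scene3.png",cv2.resize(p[130:290,180:360,::-1],None,fx=4,fy=3.7,interpolation=cv2.INTER_CUBIC)[:600])
```

```text
[ 0.4896 -0.1395  0.0513] [-3.   0.9  3.3]
lever [(0.88, [0.487, 0.058, 0.088]), (0.32, [0.379, 0.206, -0.002])]
lock_tab [(0.74, [0.606, -0.006, 0.12])]
lever_pad [(0.85, [0.487, -0.136, 0.053]), (0.62, [0.483, 0.058, 0.087])]
flap [(0.61, [0.487, 0.262, 0.07])]
```

View pics/scene3.png

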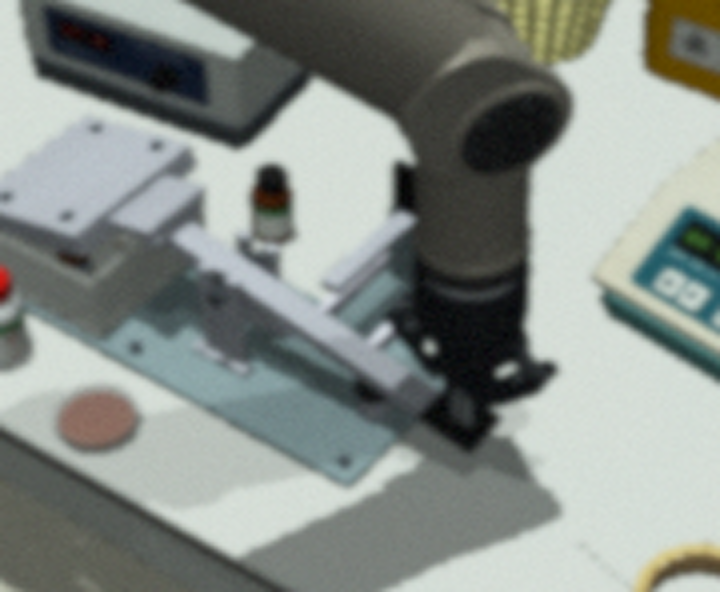

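The picture shows the lever sloping down to the pad under the fingers at (470,420), the slide clear of it, and the flap lifted, with a dark gap at (72,255). The pad is about 6 mm short of its stop, so I'll press on until the force rises.

Request:
{"api": "move_arm", "payload": {
  "commands": [
    [[-1,1,-7,0,1],[-1,0,-7,0,1],[0,0,-7,0,1],[0,0,-6,0,1]]
  ]
}}

```text
time_s: 10.07
position: [0.4906, -0.1382, 0.0436]
tcp_rot: [0.708, 0.705, 0.03, 0.011]
force: [-22.5, 5.3, 65.1]
width: -0.0
```

The lever is on the stop. 65 N is more than needed, so I'll ease to a moderate press.

Request:
{"api": "move_arm", "payload": {
  "commands": [
    [[-1,0,-2,0,1],[-1,0,-2,0,1],[0,0,-2,0,1]]
  ]
}}

```text
time_s: 10.45
position: [0.4901, -0.1386, 0.0452]
tcp_rot: [0.709, 0.704, 0.034, 0.011]
force: [-8.0, 2.4, 21.8]
width: 0.001
```

Run:
```python
from station import read_state, vision, nets
import cv2, numpy as np
p,d=vision.grab_frame("scene")
for t in ("lever","lock_tab","lever_pad","flap","reagent_d","petri_dish_0","dropper_bottle","tape_roll","slip_carton"):
    print(t,[(round(r["conf"],2),np.round(r["location"],3).tolist()) for r in nets.mark_of("scene",t)[:1]])
# flap tilt from a plane fit to its depth
k=vision.calibration("scene"); K=k["mtx"]; o=nets.outline_of("scene","flap")
if o:
    m=cv2.erode(o[0]["region"].astype(np.uint8),np.ones((5,5)))>0; m&=d>0
    v,u=np.nonzero(m); z=d[m]; P=np.c_[(u-K[0,2])/K[0,0]*z,(v-K[1,2])/K[1,1]*z,z]@np.array(k["rotation"]).T+k["eye"]
    s=np.ones(len(P),bool)
    for _ in range(8):
        c=P[s].mean(0); n=np.linalg.svd(P[s]-c,full_matrices=False)[2][2]; r=abs((P-c)@n); s=r<max(.003,np.median(r))
    print("flap tilt",np.arccos(abs(n[2])),s.sum(),len(s))
s=read_state();print(s["time_s"],np.round(s["position"],4),np.round(s["force"],1))
cv2.imwrite("pics/scene4.png",cv2.resize(p[130:290,180:360,::-1],None,fx=4,fy=3.7,interpolation=cv2.INTER_CUBIC)[:600])
```

```text
lever [(0.68, [0.485, 0.057, 0.086])]
lock_tab []
lever_pad [(0.75, [0.485, -0.133, 0.045])]
flap [(0.96, [0.486, 0.26, 0.07])]
reagent_d [(0.74, [0.382, 0.206, 0.001])]
petri_dish_0 [(0.88, [0.361, 0.098, 0.001])]
dropper_bottle [(0.57, [0.605, 0.123, -0.001])]
tape_roll [(0.75, [0.46, -0.347, 0.0])]
slip_carton [(0.78, [0.597, -0.406, -0.004])]Traceback (most recent call last):
  File "<stdin>", line 10, in <module>
ValueError: matmul: Input operand 1 has a mismatch in its core dimension 0, with gufunc signature (n?,k),(k,m?)->(n?,m?) (size 4 is different from 3)
```

The calibration's rotation is a quaternion, so I'll convert it and repeat the check.

Run:
```python
from station import read_state, vision, nets
import cv2, numpy as np
from scipy.spatial.transform import Rotation as R
p,d=vision.grab_frame("scene")
print(nets.mark_of("scene","lock_tab")[:1])
k=vision.calibration("scene"); K=np.array(k["mtx"]); o=nets.outline_of("scene","flap")
m=cv2.erode(o[0]["region"].astype(np.uint8),np.ones((5,5)))>0; m&=d>0
v,u=np.nonzero(m); z=d[m]; P=R.from_quat(k["rotation"]).apply(np.c_[(u-K[0,2])/K[0,0]*z,(v-K[1,2])/K[1,1]*z,z])+k["eye"]
s=P[:,2]>.085
for _ in range(8):
    c=P[s].mean(0); n=np.linalg.svd(P[s]-c,full_matrices=False)[2][2]; r=abs((P-c)@n); s=r<.004
print("flap tilt",np.arccos(abs(n[2])),n,s.sum(),len(s))
s=read_state();print(s["time_s"],np.round(s["position"],4),np.round(s["force"],1))
cv2.imwrite("pics/scene4.png",cv2.resize(p[130:290,180:360,::-1],None,fx=4,fy=3.7,interpolation=cv2.INTER_CUBIC)[:600])
```

```text
[{'location': [0.6054, -0.0064, 0.1187], 'conf': 0.86}]
flap tilt 0.1973840387557691 [0.0023151  0.19609117 0.98058294] 780 1030
11.15 [ 0.4901 -0.1386  0.0451] [-7.3  2.5 22.3]
```

View pics/scene4.png

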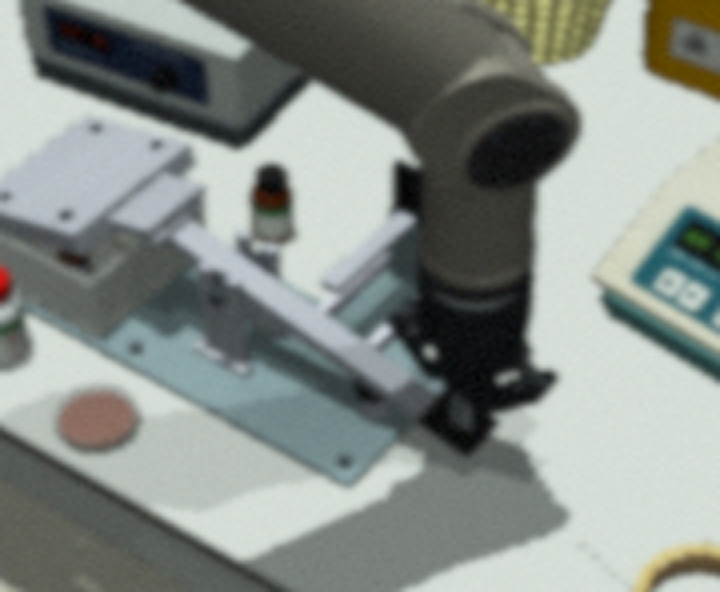

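The lever is on its stop visually and by force. My plane fit of 0.197 rad is below the 0.21 needed, though it may have mixed the lip with the plate. I'll fit the plate and the lever slope separately.

Run:
```python
from station import vision, nets
import cv2, numpy as np
from scipy.spatial.transform import Rotation as R
for cam in ("scene","top"):
    p,d=vision.grab_frame(cam)
    k=vision.calibration(cam); K=np.array(k["mtx"])
    v,u=np.mgrid[:420,:560]; P=R.from_quat(k["rotation"]).apply(np.stack([(u-K[0,2])/K[0,0]*d,(v-K[1,2])/K[1,1]*d,d],-1).reshape(-1,3))+k["eye"]
    def prof(name,x0,x1,ys,zmin):
        for a,b in zip(ys[:-1],ys[1:]):
            q=P[(P[:,0]>x0)&(P[:,0]<x1)&(P[:,1]>a)&(P[:,1]<b)&(P[:,2]>zmin)&(P[:,2]<.2)]
            if len(q): print(cam,name,round(q[:,1].mean(),4),round(float(np.median(q[:,2])),4),len(q))
    prof("flap",.44,.54,np.arange(.11,.275,.015),.06)
    prof("lever",.476,.494,np.arange(-.10,.03,.02),.04)
```

```text
scene flap 0.1159 0.1218 148
scene flap 0.1326 0.1234 75
scene flap 0.1496 0.1169 190
scene flap 0.161 0.1242 139
scene flap 0.178 0.1211 101
scene flap 0.1931 0.1172 94
scene flap 0.2077 0.1131 89
scene flap 0.2227 0.109 86
scene flap 0.2375 0.1058 93
scene flap 0.2526 0.1017 86
scene flap 0.2624 0.0978 22
scene lever -0.0905 0.0532 75
scene lever -0.0708 0.0575 41
scene lever -0.05 0.0622 45
scene lever -0.0303 0.067 43
scene lever -0.0107 0.0744 39
scene lever 0.0095 0.0789 43
top flap 0.118 0.1267 140
top flap 0.1325 0.1251 139
top flap 0.1489 0.1207 191
top flap 0.1616 0.1256 246
top flap 0.1775 0.1232 211
top flap 0.1924 0.1189 201
top flap 0.2075 0.1151 208
top flap 0.2225 0.1115 196
top flap 0.2373 0.1076 199
top flap 0.2524 0.1038 200
top flap 0.263 0.1005 79
top lever -0.0886 0.1395 81
top lever -0.0707 0.0576 53
top lever -0.0496 0.0629 50
top lever -0.0307 0.0684 48
top lever -0.0104 0.0733 54
top lever 0.0097 0.0799 48
```

Fitted on the plate alone, both cameras give a slope of 0.26, so about 0.254 rad, which is fully open. The lever slopes about 15–16° down. I'm handing in.

```bash
python3 -c "
from station import ticket, read_state
print(read_state()['force']); print(ticket.close_job())"
```

```text
[-6.54947529  2.47309073 22.36392526]
the job is handed in; nothing more can be done
None
```

The flap is standing open: I pushed the safety slide out by its tab with the shut fingertips, then pressed the lever pad down to its stop. I handed the job in at about 11 s on the robot's clock, still pressing with about 22 N upward force at the wrist. No verdict is reported.

**Last checks**
- **Slide:** the tab is at x≈0.605, about 43–45 mm out. Earlier I felt the end stop at about 18 N with no further movement.
- **Lever:** the pin is still at its cradle height (about 0.086 m), the pad is at 0.045 m, and the bar slopes 15–16° down.
- **Flap:** it stands open by about 0.254 rad, with both cameras agreeing.
- **Bystanders:** all five are within about 6 mm of where they started, which is about the networks' accuracy.

**Disagreed or not ideal**
- **Flap tilt:** a first plane fit gave only 0.197 rad, probably because it mixed the lip with the plate. Fitting the plate alone settled it.
- **Pressing force:** the press briefly reached 65 N vertically on the stop (about 69 N in all) before I eased it. That is below the 120 N wrist limit.
- **Finger position:** the fingers sit about 5 mm off the pad's centre.

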